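# Seat a tub on the balance pan

## Task

Take the tall white tub and set it down gently on the small round balance pan, nearer the front and clear of the orange V-shaped stop. Then, with a push low on its front, slide it along the pan straight back into the V until both cheeks bear and the spring gives a little, and hold that gentle push, about 8 N on the stop and never a shove, for a second. Let go and back away, leaving the tub upright, centred sideways and wholly on the pan with no edge of its base overhanging; handle it upright and leave everything else alone.

Things in the scene. Friction and masses are not known exactly. Their poses are not given: they have to be found in the camera images.
- tub_tall: Tall round white screw-lid tub to be weighed, 85 mm high; body 48 mm across (radius 24.6 at most) up to 70 mm, lid 51 mm across from 70 to 85 mm. Origin at the centre of its underside, z up; its yaw means nothing. It weighs 0.17 to 0.35 kg.
- balance: White bench balance, fixed, 235 x 170 mm, housing top 46 mm above the worktop. Origin under its middle at worktop height; +x points from its display (front) to its V stop (back), y to the left, z up. It may stand turned by up to 0.3 rad.
- pan: Round steel weighing pan of the balance, 80 mm across (radius 40), its top 60 mm above the worktop; it lies 15 mm behind the balance's origin (balance x +15, y 0). It sinks on a stiff spring, 6 N/mm, at most 3 mm, and is harmed by more than 25 N from the tub.
- pan_centre (a point): Centre of the pan's top face. The V seats the tub on the balance's middle line (y 0), from 11 mm in front of to 11 mm behind this point: the V's carriage is clamped differently each time and its place is not reported, so feel for it. The pan is polished: rubbing adds about 1 N. The base may overhang the front rim a little while being set down.
- stop_block: Aluminium block behind the pan; origin at balance (98, 0, 46) mm, axes as the balance's. It carries, on a spring, an orange V of two upright cheeks open to the front, turned 35 degrees either side of balance y, standing 6 to 46 mm above the pan; they meet the tub's body. The V yields toward balance +x by 10 N per mm, 4 mm at most, and springs back; over 13 N harms it. Pushed 20 to 40 mm above the pan the tub does not tip; at the lid it does.
- tub_short: Short white screw-lid tub, 53 mm across, 46 mm high; bystander. Origin at the centre of its underside.
- jar: Empty clear glass jar, 54 mm across, 74 mm high; bystander. Origin at the centre of its underside.
- rack: Empty grey test-tube rack, 50 x 170 x 74 mm, at the back; bystander. Origin at the centre of its underside.
- wash: White wash bottle with red cap and spout, 195 mm high, at the back left; bystander. Origin at the centre of its underside.
- flask: Round glass flask, 126 mm across, 173 mm high, at the back right; bystander. Origin at the centre of its underside.
- clock: Small square white timer, 63 x 63 x 21 mm, at the front right; bystander. Origin at the centre of its underside.
There are look-alikes about, which are no part of the job. What is shaped like the tub_tall but black, brown or purple is not meant.

How it is judged (in metres and radians):
On the way, in this order (a step that is already met when the one before it is completed fails the run):
1. the tub stands upright on the pan, clear of the V stop (contact force between tub_tall and pan above 0.5 N and angle between tub_tall's own z axis and vertical below 0.08 rad and contact force between tub_tall and stop_block below 0.2 N and horizontal distance between tub_tall and pan_centre below 0.028 m), for 0.2 s.
2. standing on the pan, the tub is pressed into the V stop with more than 5 N and centred sideways to 2.5 mm, for half a second (contact force between tub_tall and pan above 0.5 N and angle between tub_tall's own z axis and vertical below 0.08 rad and contact force between tub_tall and stop_block above 5 N and y of tub_tall in the frame of balance between -0.0025 and 0.0025 m), for 0.5 s.
At the end, for the whole second after the job is handed in: The tub stands upright (within 0.08 rad) on the pan, at rest and released, its axis within 15 mm of the pan's centre (so no edge of its base overhangs) and within 3 mm of the balance's middle line sideways (contact force between tub_tall and pan above 0.5 N and angle between tub_tall's own z axis and vertical below 0.08 rad and y of tub_tall in the frame of balance between -0.003 and 0.003 m and horizontal distance between tub_tall and pan_centre below 0.015 m and linear speed of tub_tall below 0.01 m/s and contact force between tub_tall and the fingers below 0.05 N); the robot touches nothing.
It fails at once if the V stop is shoved by the tub with more than 13 N (contact force between tub_tall and stop_block above 13 N).
It fails at once if the pan is loaded by the tub with more than 25 N (contact force between tub_tall and pan above 25 N).
It fails at once if the tub is tipped by more than 0.35 rad (angle between tub_tall's own z axis and vertical above 0.35 rad).
It fails at once if a bystander (short tub, glass jar, tube rack, wash bottle, flask or timer) is moved by more than 25 mm (distance of any of tub_short, jar, rack, wash, flask, clock from where it was at the start of the episode above 0.025 m).
It also fails if it takes over 59 s, if anything falls off the work surface, if the arm or the gripper's body presses on something with over 40 N, if the wrist force passes 120 N, or if a joint passes its speed limit or range.

## Robot

A 6-joint arm with a two-finger parallel gripper is mounted at the origin on a cart in front of the work surface, level with it; the furniture and walls round the work are solid. World frame = base frame: x ahead of the robot, y to its left, z up, the work surface at z = 0. Lengths are in mm, angles in rad, forces in N, time in s.
With the tool pointing down it reaches from about 400 to 925 mm from the base axis. Payload 12.5 kg.
Tool frame: the origin (TCP) lies at the very end of the fingers, on their centre line; the grasp point (between the pads) lies 19 mm behind it; z points along the fingers, y is the direction in which the jaws open and shut (so a half turn about z gives the same grasp; the last joint's range is limited). The gripper opens to 95 mm and grips with 3 to 60 N. Pads are 20 mm wide; open, the fingers measure 119 mm over their backs; the gripper's body (75 mm by 180 mm) begins 59 mm behind the grasp point.
Start: joints at [1.055, 0.491, 1.559, -0, 1.092, -0.106], TCP at [249.002, 573.276, 214.661] pointing down, gripper open.
Joint ranges: [-3.1, 3.1], [-0.84, 2.19], [0.05, 2.79], [-1.13, 4.28], [0.06, 2.93], [-2.69, 2.69]. Speed limits (rad/s): [2.22, 2.22, 2.79, 3.14, 3.14, 3.14].

## Interface

Orientations are given as [roll, pitch, yaw] about the fixed x, y, z axes, in that order (R = Rz(yaw) Ry(pitch) Rx(roll)).
In Python, from cell import env gives the robot as it stands. The module is installed in compiled form; this text tells all that it offers.
- The arm moves only by the tool arm_command, never from a script. Its argument "deltas" is a list that holds one entry, the list of rows, each a list of 5 numbers: the closure, from 0 (fully open) to 1 (shut), then the shift along the world's x, y, z as a fraction of full scale, then the turn about the world's z as a fraction of full scale. In form: [[[grip, dx, dy, dz, twist], ...]]. A call has 1 to 12 rows; each row shifts and turns the pose as measured when the row begins; what a row does not reach is not made up. Full scale, the value 1, is 100 mm for a shift and pi/4 rad for a turn. A row lasts 1/12 s, in which the tool goes at most 41.7 mm and 7.16 degrees, less where a joint would pass 70% of its speed; a pose out of reach is approached as far as the arm can. A call with a number of a shift or a turn outside -1 to 1 is refused whole. A call with a gripper value outside its range is refused whole. The fingers move at their own pace and stop on an object; the grip force is fixed at half the most. Time passes only in rows, so rows that do not move let the fingers close. It gives the time, the measured TCP pose, the force and the opening at its end, in the units of the state.
- env.state(): the state, without advancing time (a new reading comes with each control period).
- env.read_camera(name): name is "scene" or "top" or "wrist"; returns a dict with "frame" (384x512x3 uint8, red, green, blue), "fx", "fy", "cx", "cy" (pixels), "k1" (the pictures are not rectified: a ray, as slopes to the right and down, at radius r is drawn at 1 + k1 r^2 times it, then the intrinsics apply), "R" (3x3) and "t" (3): a world point X has camera coordinates R X + t; the wrist camera has in their place "tool_from_camera" (4x4, takes a point from camera to tool coordinates, whose origin is the TCP and whose axes are the flange's). Camera axes: x right, y down, z forward; pixel columns grow to the right and rows downward; lengths in mm; the calibration is good to about 2 mm. A picture is of the moment at which its call begins: read the wrist's pose just before it. There is no depth.
- env.job_done(): hands the job in, once; it reports no verdict.
The state is a dict: "t": time; "joints": joint angles; "qvel": joint speeds; "tau": joint torques, N m; "eef_pos": TCP position; "tcp_rot": TCP orientation; "ft_force": force on the tool from outside, world axes, zero at the start; "moment": the same for the moment, N m; "opening": opening from 0.0 (shut) to 1.0 (fully open).
Only numpy, scipy, OpenCV 4.12 (cv2) and the standard library are available. Lean on these libraries where they do the work, as an engineer would, in place of code of your own. Each camera call takes 0.05 s, during which the arm holds its last target.

## Working session

There is one attempt and no reset: what is moved stays moved. The work goes in short steps, Python scripts to look and compute and a tool call to move; the robot and the scene stay as the last step left them, time stands still between calls to the robot, and variables do not carry over. Pictures are saved under pics/ and viewed, and the job is handed in when it is done.

Besides the shell and the picture viewer there is one more tool, called after ">>>" as a command line: name --argument value ..., lists and objects as JSON in quotes. arm_command: Moves the arm, as the interface text tells. Its arguments: {"type":"object","properties":{"deltas":{"type":"array","items":{"type":"array","items":{"type":"array","items":{"type":"number","minimum":-1,"maximum":1}}}}},"required":["deltas"]}

```bash
mkdir -p pics; cat > h.py <<'E'
import numpy as np, cv2
from cell import env
def grab(n,f):
    c=env.read_camera(n); cv2.imwrite(f,c["frame"][:,:,::-1]); return c
def ray(c,u,v):
    x=(u-c["cx"])/c["fx"]; y=(v-c["cy"])/c["fy"]
    a,b=x,y
    for _ in range(30):
        r2=a*a+b*b; a,b=x/(1+c["k1"]*r2),y/(1+c["k1"]*r2)
    return np.array([a,b,1.])
def toplane(c,u,v,z):
    R=np.array(c["R"]);t=np.array(c["t"]); d=R.T@ray(c,u,v); o=-R.T@t
    return o+d*(z-o[2])/d[2]
def proj(c,X):
    p=np.array(c["R"])@np.array(X,float)+np.array(c["t"]); a,b=p[:2]/p[2]; k=1+c["k1"]*(a*a+b*b)
    return c["fx"]*a*k+c["cx"], c["fy"]*b*k+c["cy"]
E
python3 - <<'E'
from h import *
import pickle
print(env.state())
for n in("scene","top","wrist"):
    c=grab(n,f"pics/{n}0.png"); pickle.dump(c,open(n+"0.pkl","wb"))
    print(n,{k:v for k,v in c.items() if k!="frame"})
E
```

```text
{'t': 0.0, 'joints': array([ 1.05537462e+00,  4.91550121e-01,  1.55945148e+00,  1.28588732e-05,
        1.09168394e+00, -1.05596253e-01]), 'qvel': array([-0.00055925, -0.00056559, -0.00194246,  0.00154508, -0.00141993,
       -0.00057086]), 'tau': array([ 2.47526441e-03, -6.12655020e+01, -2.58182395e+01,  6.94748084e-02,
        4.82667563e-02, -5.48230389e-05]), 'eef_pos': array([248.88569161, 573.04474944, 214.06690907]), 'tcp_rot': array([-3.14050705e+00, -1.26531849e-04,  2.73176120e+00]), 'ft_force': array([ 0.74498968, -0.81895393,  0.31177801]), 'moment': array([-0.00292843, -0.01667731, -0.02248485]), 'opening': 1.0011186685789901}
scene {'fx': 411.44265281220396, 'fy': 411.44265281220396, 'cx': 252.68472362814964, 'cy': 194.72334179729896, 'k1': -0.10711433628145436, 'R': array([[ 0.82298871, -0.5676341 , -0.02193442],
       [-0.36714588, -0.50205128, -0.78303794],
       [ 0.43346683,  0.65248451, -0.62158705]]), 't': array([-452.7551227 ,  228.04611707, 1231.37283683])}
top {'fx': 443.841150274912, 'fy': 443.841150274912, 'cx': 251.29937130934746, 'cy': 192.64151000235722, 'k1': -0.15830310383958682, 'R': array([[-0.01121531, -0.99992014,  0.00582427],
       [-0.99593517,  0.01064965, -0.08944121],
       [ 0.08937204, -0.00680371, -0.99597507]]), 't': array([  -8.22337939,  531.07131254, 1416.35446134])}
wrist {'fx': 301.9856472636755, 'fy': 301.9856472636755, 'cx': 253.14088720432963, 'cy': 192.1718459974323, 'k1': -0.06581838230271622, 'tool_from_camera': array([[ 9.19498921e-04, -9.58261860e-01, -2.85890473e-01,
         8.25675438e+01],
       [ 9.99999384e-01,  7.03391317e-04,  8.58599030e-04,
         1.44632386e+00],
       [-6.21669828e-04, -2.85891086e-01,  9.58261916e-01,
        -1.70976404e+02],
       [ 0.00000000e+00,  0.00000000e+00,  0.00000000e+00,
         1.00000000e+00]])}
```

View pics/scene0.png

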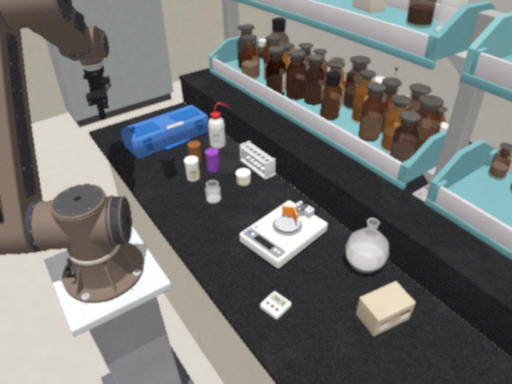

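View pics/top0.png

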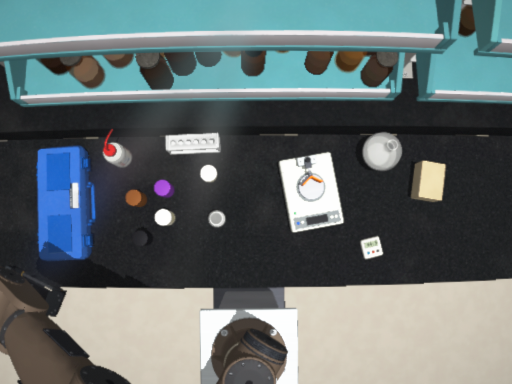

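View pics/wrist0.png

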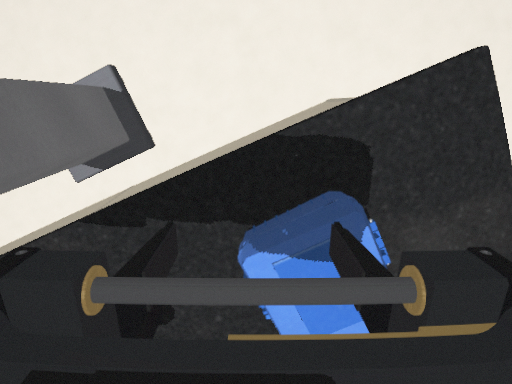

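```bash
python3 - <<'E'
from h import *
import pickle
t=cv2.imread("pics/top0.png"); s=cv2.imread("pics/scene0.png")
a=cv2.resize(t[160:255,110:240],(780,570),interpolation=cv2.INTER_CUBIC);cv2.imwrite("pics/tc.png",a)
a=cv2.resize(s[135:210,150:250],(800,600),interpolation=cv2.INTER_CUBIC);cv2.imwrite("pics/sc.png",a)
a=cv2.resize(t[145:240,270:360],(540,570),interpolation=cv2.INTER_CUBIC);cv2.imwrite("pics/tb.png",a)
a=cv2.resize(s[195:270,235:335],(800,600),interpolation=cv2.INTER_CUBIC);cv2.imwrite("pics/sb.png",a)
E
```

```text
(no output)
```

View pics/tc.png

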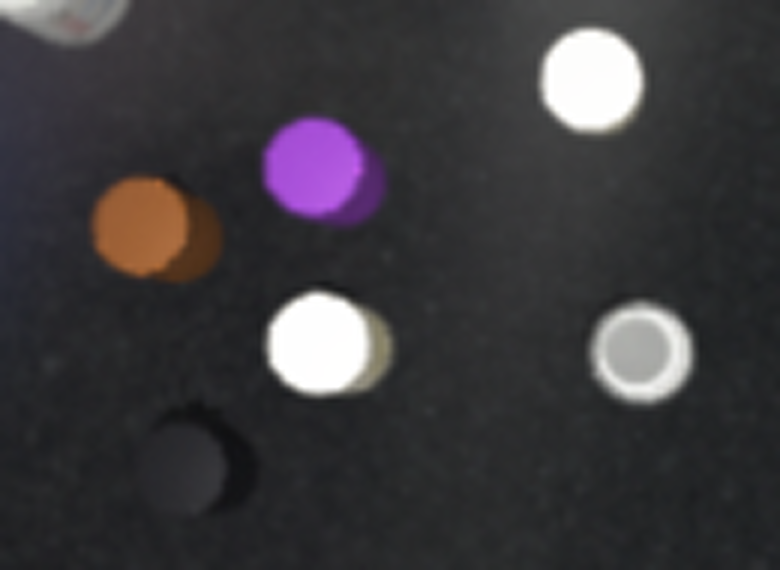

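View pics/sc.png

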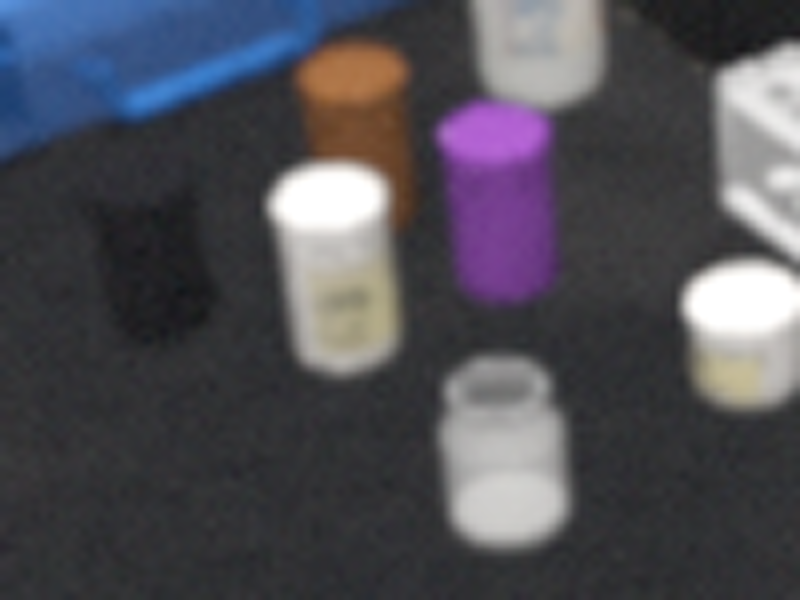

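View pics/tb.png

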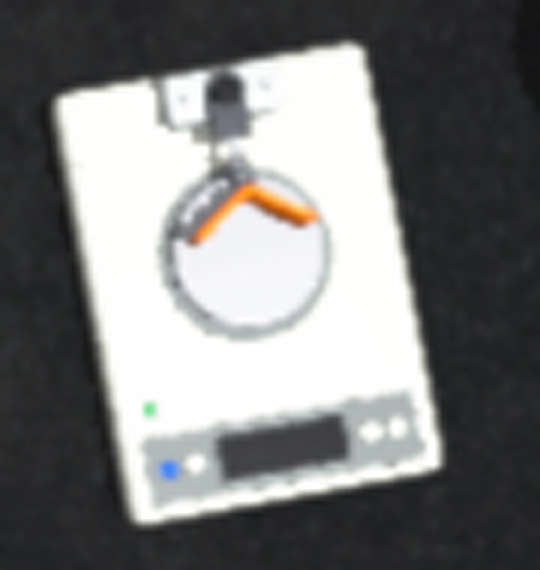

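View pics/sb.png

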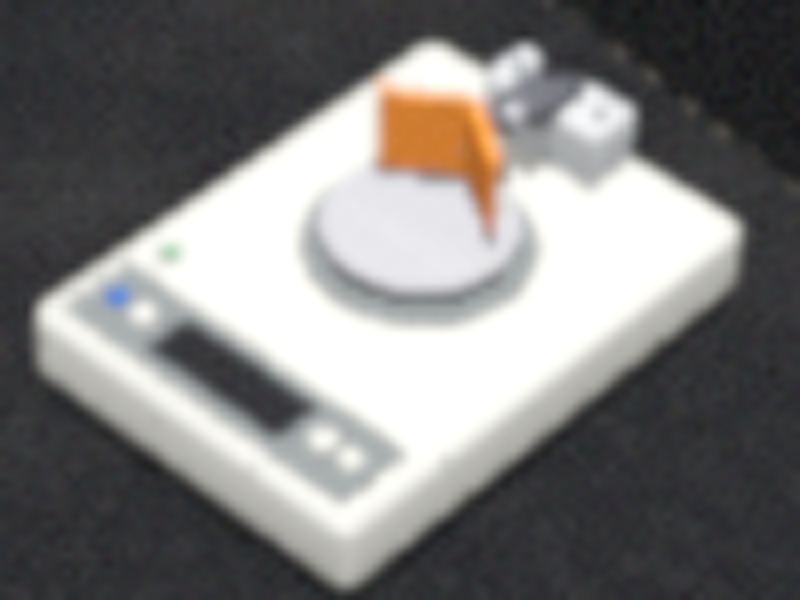

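```bash
python3 - <<'E'
from h import *
import pickle
c=pickle.load(open("top0.pkl","rb")); s=pickle.load(open("scene0.pkl","rb"))
f=lambda u,v,o,z,k=6:toplane(c,o[0]+(u+.5)/k-.5,o[1]+(v+.5)/k-.5,z)
T=f(319,343,(110,160),85); print("lid",T)
print("lid diam",np.linalg.norm(f(267,343,(110,160),85)-f(371,343,(110,160),85)))
g=lambda u,v,z:toplane(s,150+(u+.5)/8-.5,135+(v+.5)/8-.5,z)
print("lid scene",g(329,197,85))
for n,p,z in(("purple",(313,167),85),("brown",(140,227),85),("black",(183,470),85),("short",(592,80),46),("jar",(641,352),74)): print(n,f(*p,(110,160),z))
C=[f(*p,(270,145),46) for p in((58,97),(362,43),(441,467),(135,523))]
C=np.array(C); print(C, "mid",C.mean(0))
print("len",np.linalg.norm(C[0]-C[3]),np.linalg.norm(C[1]-C[2]),np.linalg.norm(C[0]-C[1]),np.linalg.norm(C[3]-C[2]))
d=(C[0]+C[1]-C[2]-C[3])[:2]; yaw=np.arctan2(d[1],d[0]); 
e=(C[0]+C[3]-C[1]-C[2])[:2]; print("yaw",yaw,np.arctan2(e[1],e[0])-np.pi/2)
u=d/np.linalg.norm(d); print("pan pred",C.mean(0)[:2]+15*u, "pan", f(246,253,(270,145),60), "rx",np.linalg.norm(f(163,253,(270,145),60)-f(330,253,(270,145),60)))
g=lambda u,v,z:toplane(s,235+(u+.5)/8-.5,195+(v+.5)/8-.5,z)
print("pan scene",g(420,222,60))
print("scene corners",g(35,310,46),g(345,535,46),g(745,230,46),g(432,40,46))
E
```

```text
lid [453.15439206 262.50564099  85.        ]
lid diam 54.529380405976134
lid scene [448.37678074 259.9933914   85.        ]
purple [544.85354756 266.15883733  85.        ]
brown [514.39973464 357.62279547  85.        ]
black [387.78283098 333.86062231  85.        ]
short [594.03342043 123.64230484  46.        ]
jar [447.43586816  95.97556152  74.        ]
[[ 631.13460475 -105.07876326   46.        ]
 [ 659.47366617 -270.53277864   46.        ]
 [ 430.05142959 -306.83692182   46.        ]
 [ 402.73946875 -142.1513816    46.        ]] mid [ 530.84979232 -206.14996133   46.        ]
len 231.3843494753518 232.2768896111755 167.8634373725647 166.93492853098638
yaw 0.1589235613050923 0.16699822085575478
pan pred [ 545.66076543 -203.77612996] pan [ 544.4876436  -202.42177776   60.        ] rx 89.06040148092538
pan scene [ 540.1909763  -207.29389562   60.        ]
scene corners [ 397.65556511 -147.49139011   46.        ] [ 424.31764134 -311.31521661   46.        ] [ 651.68901456 -275.52031735   46.        ] [ 625.70762062 -107.99878652   46.        ]
```

Four tubs have the tall shape. In the top view they are white (163,217), purple (162,188), brown (133,198) and black (140,238). A short white tub sits at (208,173). Only the one at (163,217), or scene (191,168), is both tall and white, and the crops confirm it. I'll move above it and refine with the wrist camera.

>>> arm_command --deltas '[[[0, 0.2, -0.31, 0, 0.06], [0, 0.2, -0.31, 0, 0.06], [0, 0.2, -0.31, 0, 0.06], [0, 0.2, -0.31, 0, 0.06], [0, 0.2, -0.31, 0, 0.06], [0, 0.2, -0.31, 0, 0.06], [0, 0.2, -0.31, 0, 0.06], [0, 0.2, -0.31, 0, 0.06], [0, 0.2, -0.31, 0, 0.05], [0, 0.1, -0.2, 0, 0], [0, 0, 0, 0, 0], [0, 0, 0, 0, 0]]]'

```text
t: 1.15
eef_pos: [442.9, 259.5, 211.5]
tcp_rot: [-3.138, -0.002, -3.11]
ft_force: [0.3, 0.6, -0.0]
opening: 1.001
```

```bash
cat >> h.py <<'E'
from scipy.spatial.transform import Rotation as Ro
def wrist(f):
    st=env.state(); c=grab("wrist",f)
    Rt=Ro.from_euler("xyz",st["tcp_rot"]).as_matrix(); M=np.array(c["tool_from_camera"])
    Rc=Rt@M[:3,:3]; tc=Rt@M[:3,3]+st["eef_pos"]
    c["R"]=Rc.T; c["t"]=-Rc.T@tc; return c,st
E
python3 - <<'E'
from h import *
import pickle
c,st=wrist("pics/w1.png"); pickle.dump(c,open("w1.pkl","wb")); print(st["eef_pos"],st["tcp_rot"])
print(proj(c,(451,261,85)),proj(c,(451,261,0)))
E
```

```text
[442.85448966 259.53125647 211.49891563] [-3.13848215e+00 -2.39993816e-03 -3.11021688e+00]
(np.float64(252.51024332196772), np.float64(193.52591054998027)) (np.float64(252.79628654754606), np.float64(174.67637142239928))
```

View pics/w1.png

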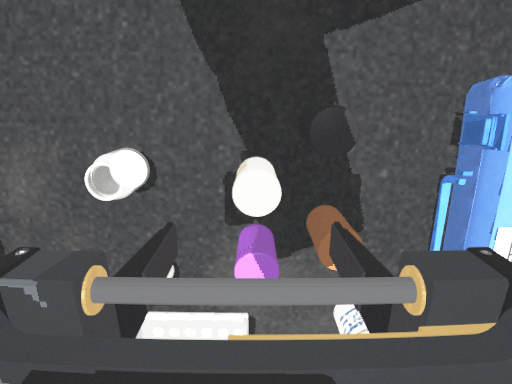

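```bash
python3 - <<'E'
from h import *
import pickle
c=pickle.load(open("w1.pkl","rb"))
cv2.imwrite("pics/w1c.png",cv2.resize(cv2.imread("pics/w1.png")[145:225,215:300],(680,640)[:2],interpolation=cv2.INTER_CUBIC)[:600])
g=lambda u,v,z:toplane(c,215+(u+.5)/8-.5,145+(v+.5)/8-.5,z)
print(toplane(c,257,190.5,85), toplane(c,233,190,85)-toplane(c,281,190,85))
E
```

```text
[447.60651834 265.50251188  85.        ] [  1.62513367 -49.23138051   0.        ]
```

View pics/w1c.png

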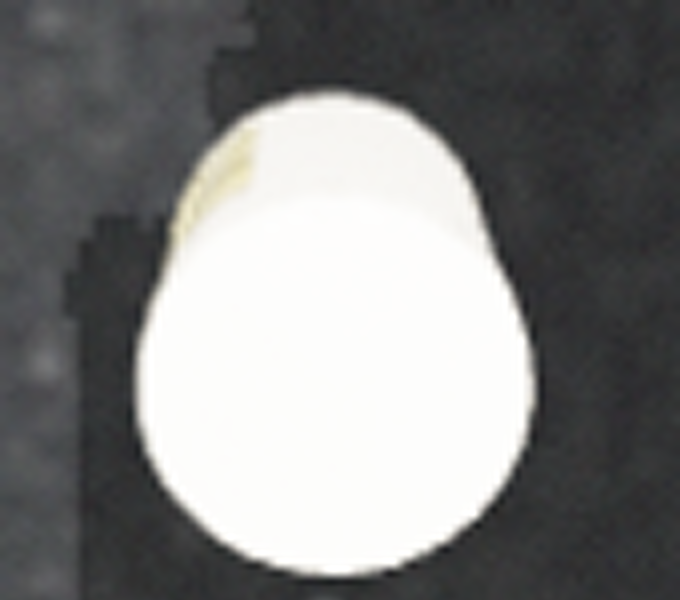

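>>> arm_command --deltas '[[[0, 0.03, 0.025, -0.1, -0.02], [0, 0.03, 0.02, -0.2, -0.02], [0, 0, 0, -0.25, 0], [0, 0, 0, -0.2, 0], [0, 0, 0, 0, 0], [0, 0, 0, 0, 0]]]'

```text
t: 1.7
eef_pos: [446.5, 270.9, 131.8]
tcp_rot: [-3.14, -0.001, -3.14]
ft_force: [0.2, 0.3, 0.7]
opening: 1.002
```

```bash
python3 - <<'E'
from h import *
import pickle
c,st=wrist("pics/w2.png"); pickle.dump(c,open("w2.pkl","wb")); print(st["eef_pos"],st["tcp_rot"])
print(proj(c,(449,264,85)),proj(c,(449,264,0)), proj(c,(449+25.5,264,85)))
E
```

```text
[446.48893778 270.9213506  131.83888607] [-3.13971919e+00 -9.12987114e-04 -3.14031170e+00]
(np.float64(241.46952385642882), np.float64(216.20129967999554)) (np.float64(244.5833765242696), np.float64(186.68608758134263)) (np.float64(241.77173818537335), np.float64(246.10098712204845))
```

View pics/w2.png

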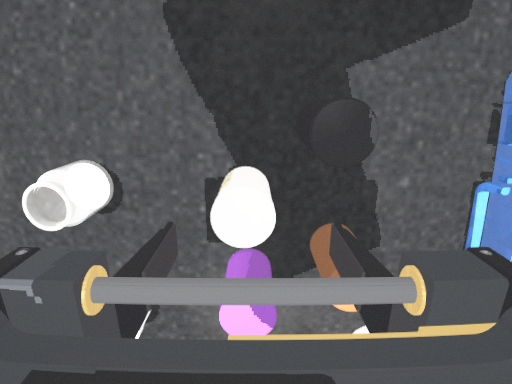

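>>> arm_command --deltas '[[[0, 0.025, -0.05, 0, 0], [0, 0, 0, 0, 0], [0, 0, 0, 0, 0]]]'

```text
t: 2.0
eef_pos: [449.5, 266.9, 134.1]
tcp_rot: [-3.141, 0.002, -3.139]
ft_force: [-0.3, -0.3, -0.2]
opening: 1.002
```

>>> arm_command --deltas '[[[0, 0, -0.01, -0.25, 0], [0, 0, 0, -0.25, 0], [0, 0, 0, -0.2, 0], [0, 0, 0, -0.1, 0], [0, 0, 0, 0, 0], [0, 0, 0, 0, 0]]]'

```text
t: 2.5
eef_pos: [452.9, 266.7, 56.9]
tcp_rot: [3.137, 0.013, -3.141]
ft_force: [0.3, 0.5, 0.4]
opening: 1.003
```

>>> arm_command --deltas '[[[0, -0.035, -0.01, -0.04, 0], [0, 0, 0, 0, 0], [0, 0, 0, 0, 0]]]'

```text
t: 2.75
eef_pos: [450.2, 266.0, 55.1]
tcp_rot: [3.136, 0.017, -3.141]
ft_force: [1.5, -0.6, -0.0]
opening: 0.998
```

>>> arm_command --deltas '[[[1, 0, 0, -0.02, 0], [1, 0, 0, 0, 0], [1, 0, 0, 0, 0], [1, 0, 0, 0, 0], [1, 0, 0, 0, 0], [1, 0, 0, 0, 0], [1, 0, 0, 0, 0], [1, 0, 0, 0, 0]]]'

```text
t: 3.42
eef_pos: [451.0, 266.3, 54.8]
tcp_rot: [3.135, 0.02, -3.141]
ft_force: [0.1, 0.6, -1.0]
opening: 0.523
```

>>> arm_command --deltas '[[[1, 0, 0, 0, 0], [1, 0, 0, 0, 0], [1, 0, 0, 0.05, 0], [1, 0, 0, 0.1, 0], [1, 0, 0, 0.2, 0], [1, 0, 0, 0.2, 0], [1, 0, 0, 0.2, 0], [1, 0, 0, 0.2, 0], [1, 0, 0, 0.1, 0], [1, 0, 0, 0, 0], [1, 0, 0, 0, 0]]]'

```text
t: 4.33
eef_pos: [449.0, 265.6, 168.8]
tcp_rot: [3.135, 0.018, -3.141]
ft_force: [-0.2, -0.2, -0.8]
opening: 0.523
```

```bash
python3 - <<'E'
from h import *
c,st=wrist("pics/w3.png"); print(st)
E
```

```text
{'t': 4.3333, 'joints': array([ 4.08154146e-01,  3.94869321e-01,  1.87576561e+00, -1.56635804e-03,
        8.52057753e-01, -1.16250136e+00]), 'qvel': array([ 0.00013351, -0.02485044, -0.0106492 ,  0.00038918,  0.01846463,
       -0.00012891]), 'tau': array([ 3.04497429e-02, -5.25154567e+01, -2.27314818e+01, -5.90739815e-03,
        1.51913390e-01, -5.33444236e-04]), 'eef_pos': array([448.96520369, 265.59844622, 168.83472384]), 'tcp_rot': array([ 3.13518783,  0.01782145, -3.14077034]), 'ft_force': array([-0.24848444, -0.247533  , -0.80425835]), 'moment': array([ 0.01939643,  0.01266104, -0.01421827]), 'opening': 0.5233692386320011}
```

View pics/w3.png

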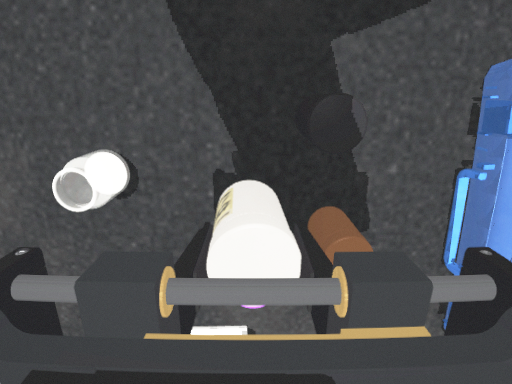

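```bash
python3 - <<'E'
from h import *
env_st=env.state(); M=np.array(env.read_camera("wrist")["tool_from_camera"])
import pickle
c=pickle.load(open("w2.pkl","rb"))
Rt=Ro.from_euler("xyz",[3.13518783,0.01782145,-3.14077034]).as_matrix()
Rc=Rt@M[:3,:3]; tc=Rt@M[:3,3]+np.array([448.965,265.598,168.83]); c["R"]=Rc.T;c["t"]=-Rc.T@tc
print(toplane(c,249,181,168.83-54.8), toplane(c,254,250,168.83-54.8+85),toplane(c,209,245,168.83-54.8+85)-toplane(c,300,245,168.83-54.8+85))
t=pickle.load(open("top0.pkl","rb"))
# V estimate from top crop
f=lambda u,v,z:toplane(t,270+(u+.5)/6-.5,145+(v+.5)/6-.5,z)
pan=np.array([544.5,-203]); a=.16
u=np.array([np.cos(a),np.sin(a)]);n=np.array([-np.sin(a),np.cos(a)])
for p in((195,240),(250,190),(315,215)):
    q=f(*p,106)[:2]-pan; print(p,q@u,q@n)
print(toplane(t,381,151,80),toplane(t,310,217,46))
E
```

```text
[426.41323992 264.89710496 114.03      ] [439.76646115 267.94904583 199.03      ] [ -0.0935138  -46.82777277   0.        ]
(195, 240) 7.526402599818467 32.42859974134752
(250, 190) 28.125826957703396 -0.243017370702512
(315, 215) 9.754383954061526 -31.02144285844615
[ 655.2247299  -430.09791426   80.        ] [ 448.90056511 -200.36644483   46.        ]
```

>>> arm_command --deltas '[[[1, 0, -0.1, 0.15, 0], [1, 0.05, -0.2, 0.15, 0.02], [1, 0.05, -0.3, 0.1, 0.02], [1, 0.05, -0.3, 0, 0.03], [1, 0.05, -0.3, 0, 0.03], [1, 0.05, -0.3, 0, 0.03], [1, 0.05, -0.3, 0, 0.03], [1, 0.05, -0.3, 0, 0.02], [1, 0.05, -0.25, 0, 0.02], [1, 0.05, -0.15, 0, 0], [1, 0, 0, 0, 0], [1, 0, 0, 0, 0]]]'

```text
t: 5.43
eef_pos: [489.7, 3.9, 198.5]
tcp_rot: [3.136, -0.003, -2.973]
ft_force: [-0.4, 0.3, -1.7]
opening: 0.526
```

>>> arm_command --deltas '[[[1, 0.05, -0.2, 0.1, -0.005], [1, 0.05, -0.3, 0.1, 0], [1, 0.05, -0.3, 0, 0], [1, 0, -0.2, 0, 0], [1, 0, 0, 0, 0], [1, 0, 0, 0, 0], [1, 0, 0, 0, 0]]]'

```text
t: 6.02
eef_pos: [502.9, -92.7, 215.4]
tcp_rot: [3.131, -0.011, -2.972]
ft_force: [0.4, -0.0, -2.6]
opening: 0.523
```

```bash
python3 - <<'E'
from h import *
import pickle
c,st=wrist("pics/w4.png"); pickle.dump(c,open("w4.pkl","wb")); print(st["eef_pos"],st["tcp_rot"],st["ft_force"])
E
```

```text
[502.88677073 -92.69870179 215.35494975] [ 3.13140326 -0.01103373 -2.97232988] [ 0.38192884 -0.04992497 -2.59420047]
```

View pics/w4.png

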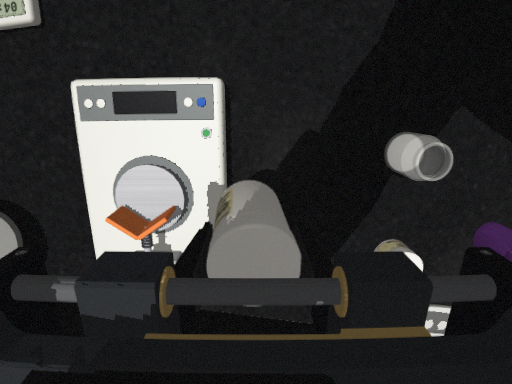

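```bash
python3 - <<'E'
import cv2
a=cv2.imread("pics/w4.png")
cv2.imwrite("pics/w4c.png",cv2.resize(a[140:255,90:210],(600,575),interpolation=cv2.INTER_CUBIC))
cv2.imwrite("pics/w4d.png",cv2.resize(a[65:215,65:235],(680,600),interpolation=cv2.INTER_CUBIC))
E
```

```text
(no output)
```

View pics/w4c.png

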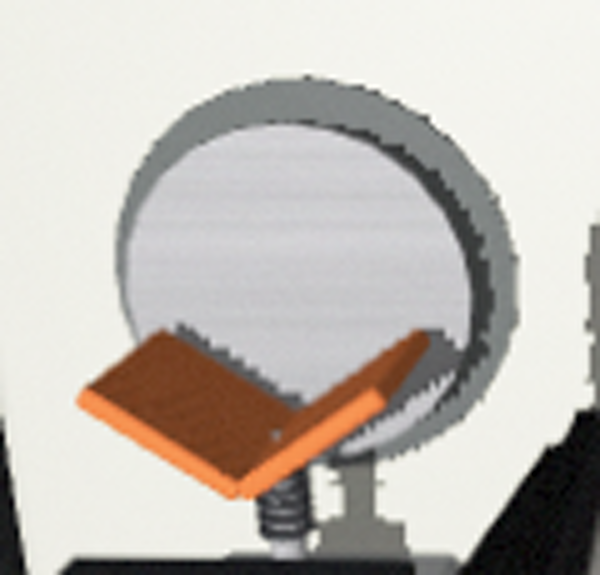

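View pics/w4d.png

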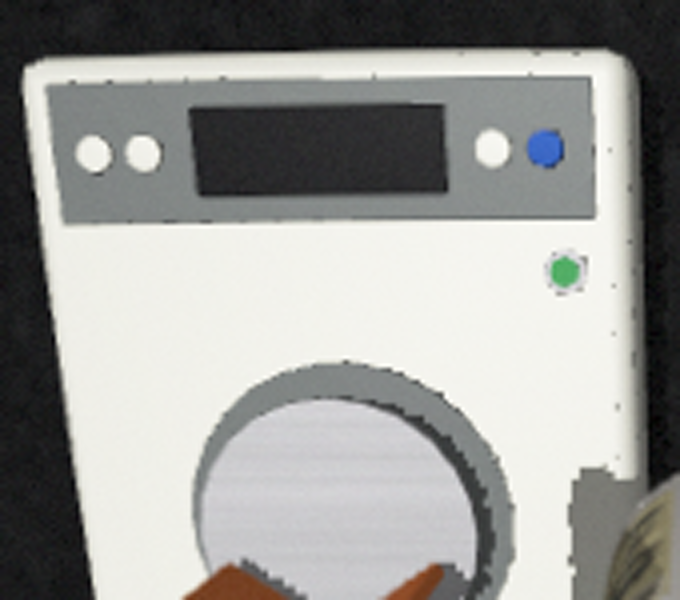

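```bash
python3 - <<'E'
from h import *
import pickle
from scipy.optimize import least_squares
c=pickle.load(open("w4.pkl","rb"))
f=lambda u,v,z,o=(90,140),k=5:toplane(c,o[0]+(u+.5)/k-.5,o[1]+(v+.5)/k-.5,z)[:2]
P=np.array([f(*p,60) for p in((127,265),(150,205),(190,158),(235,132),(285,124),(340,132),(395,163),(440,215),(468,270),(472,310),(465,350))])
r=least_squares(lambda q:np.hypot(*(P-q[:2]).T)-q[2],[541,-203,40]); print(r.x,r.fun.round(1))
pan=r.x[:2]
A=f(62,224,46,(65,65),4);B=f(596,216,46,(65,65),4); d=B-A; print("panel yaw",np.arctan2(-d[0],d[1]),np.hypot(*d))
A=f(48,88,46,(65,65),4);B=f(595,77,46,(65,65),4); d=B-A; print("panel yaw",np.arctan2(-d[0],d[1]),np.hypot(*d),A,B)
mids=[(f(62,224,46,(65,65),4)+f(596,216,46,(65,65),4))/2,(f(48,88,46,(65,65),4)+f(595,77,46,(65,65),4))/2]
for m in mids: d=pan-m; print("axis yaw pan-panelmid",np.arctan2(d[1],d[0]),np.hypot(*d))
for a in(.16,.17):
  u=np.array([np.cos(a),np.sin(a)]);n=np.array([-np.sin(a),np.cos(a)])
  for p,z in (((80,400),106),((240,497),106),((385,395),106),((165,330),66),((300,405),66),((428,332),66)):
    q=f(*p,z)-pan; print(a,p,(q@u).round(1),(q@n).round(1))
print("mount refs")
E
```

```text
[ 543.54599355 -201.47873997   39.30857914] [ 0.6 -0.7 -0.5  0.2  0.4  0.6 -0.1 -0.8  0.2  0.2  0. ]
panel yaw 0.17254823561373203 150.55304467229146
panel yaw 0.17255531867444232 150.45092774641805 [ 433.82849558 -296.38152192] [ 407.99602959 -148.16490557]
axis yaw pan-panelmid 0.17744924686300814 87.74596436200898
axis yaw pan-panelmid 0.1679680203454615 124.38425185594367
0.16 (80, 400) 7.9 -30.9
0.16 (240, 497) 28.7 -0.2
0.16 (385, 395) 6.2 31.4
0.16 (165, 330) 6.4 -29.5
0.16 (300, 405) 24.2 -0.1
0.16 (428, 332) 6.4 30.5
0.17 (80, 400) 7.6 -30.9
0.17 (240, 497) 28.7 -0.5
0.17 (385, 395) 6.5 31.3
0.17 (165, 330) 6.1 -29.5
0.17 (300, 405) 24.2 -0.3
0.17 (428, 332) 6.7 30.4
mount refs
```

>>> arm_command --deltas '[[[1, 0.05, -0.2, 0, 0], [1, 0.05, -0.3, 0, 0], [1, 0.05, -0.3, 0, 0], [1, 0.03, -0.25, 0, 0], [1, 0, 0, 0, 0], [1, 0, 0, 0, 0], [1, 0, 0, 0, 0]]]'

```text
t: 6.65
eef_pos: [521.4, -191.4, 214.3]
tcp_rot: [3.128, -0.013, -2.961]
ft_force: [0.1, 0.3, -1.7]
opening: 0.525
```

>>> arm_command --deltas '[[[1, 0.02, -0.13, -0.2, -0.01], [1, 0, 0, -0.2, 0], [1, 0, 0, -0.2, 0], [1, 0, 0, -0.1, 0], [1, 0, 0, 0, 0], [1, 0, 0, 0, 0], [1, 0, 0, 0, 0]]]'

```text
t: 7.23
eef_pos: [524.3, -196.1, 144.2]
tcp_rot: [3.129, -0.012, -2.96]
ft_force: [0.0, 0.1, -1.7]
opening: 0.521
```

```bash
python3 - <<'E'
from h import *
import pickle
c,st=wrist("pics/w5.png"); pickle.dump(c,open("w5.pkl","wb")); print(st["eef_pos"],st["tcp_rot"],st["ft_force"])
c=grab("scene","pics/s5.png")
cv2.imwrite("pics/s5c.png",cv2.resize(c["frame"][150:270,235:355,::-1],(600,600),interpolation=cv2.INTER_CUBIC))
E
```

```text
[ 524.32256934 -196.1195042   144.1610064 ] [ 3.12865936 -0.01156837 -2.96048787] [ 0.03535908  0.11864297 -1.66342301]
```

View pics/w5.png

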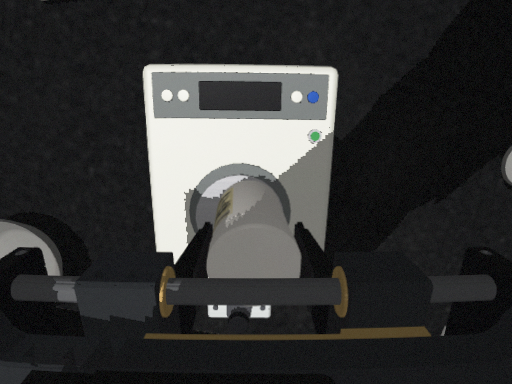

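View pics/s5c.png

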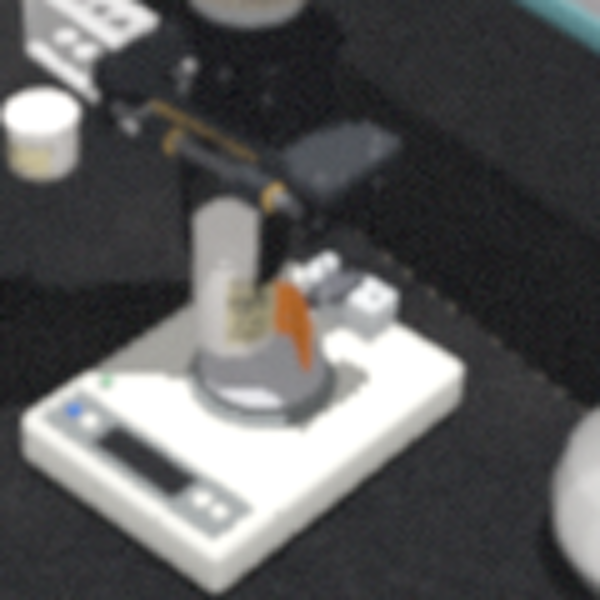

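>>> arm_command --deltas '[[[1, -0.01, -0.09, 0, -0.01], [1, 0, 0, 0, 0], [1, 0, 0, 0, 0]]]'

```text
t: 7.58
eef_pos: [524.1, -206.6, 146.6]
tcp_rot: [3.131, -0.008, -2.969]
ft_force: [-0.7, -1.4, -1.7]
opening: 0.529
```

>>> arm_command --deltas '[[[1, 0, 0.01, -0.15, 0], [1, 0, 0, -0.08, 0], [1, 0, 0, 0, 0], [1, 0, 0, 0, 0]]]'

```text
t: 7.92
eef_pos: [524.5, -206.9, 124.2]
tcp_rot: [3.133, -0.006, -2.971]
ft_force: [-0.4, -0.2, -1.6]
opening: 0.525
```

>>> arm_command --deltas '[[[1, 0, 0.01, -0.04, 0], [1, 0, 0, -0.02, 0], [1, 0, 0, 0, 0]]]'

```text
t: 8.17
eef_pos: [524.8, -206.1, 118.5]
tcp_rot: [3.134, -0.005, -2.971]
ft_force: [-0.5, 0.1, -1.5]
opening: 0.528
```

>>> arm_command --deltas '[[[1, 0, 0, -0.015, 0], [1, 0, 0, 0, 0]]]'

```text
t: 8.33
eef_pos: [524.9, -206.1, 117.2]
tcp_rot: [3.134, -0.005, -2.971]
ft_force: [-0.3, 0.7, -3.1]
opening: 0.527
```

>>> arm_command --deltas '[[[1, 0, 0, -0.012, 0], [1, 0, 0, 0, 0]]]'

```text
t: 8.5
eef_pos: [525.1, -206.1, 116.1]
tcp_rot: [3.134, -0.005, -2.971]
ft_force: [-0.2, -0.3, -2.4]
opening: 0.523
```

>>> arm_command --deltas '[[[1, 0, 0, -0.01, 0], [1, 0, 0, 0, 0]]]'

```text
t: 8.67
eef_pos: [525.1, -206.1, 115.1]
tcp_rot: [3.134, -0.005, -2.971]
ft_force: [0.3, 0.4, -2.2]
opening: 0.521
```

>>> arm_command --deltas '[[[1, 0, 0, -0.008, 0], [1, 0, 0, 0, 0]]]'

```text
t: 8.83
eef_pos: [525.2, -206.2, 114.5]
tcp_rot: [3.134, -0.004, -2.971]
ft_force: [-0.4, 0.4, 0.3]
opening: 0.523
```

>>> arm_command --deltas '[[[1, 0, 0, -0.004, 0], [1, 0, 0, 0, 0]]]'

```text
t: 9.0
eef_pos: [525.3, -206.2, 114.4]
tcp_rot: [3.135, -0.004, -2.971]
ft_force: [-0.4, 0.0, 2.0]
opening: 0.527
```

>>> arm_command --deltas '[[[0.3, 0, 0, 0, 0], [0.3, 0, 0, 0, 0], [0.3, 0, 0, 0, 0], [0.3, 0, 0, 0, 0], [0.3, 0, 0, 0, 0], [0.3, 0, 0, 0, 0]]]'

```text
t: 9.5
eef_pos: [525.6, -206.4, 114.7]
tcp_rot: [3.135, -0.003, -2.971]
ft_force: [-0.5, -0.7, -0.6]
opening: 0.7
```

Released. Next I rise slowly and look.

>>> arm_command --deltas '[[[0.3, 0, 0, 0.1, 0], [0.3, 0, 0, 0.2, 0], [0.3, 0, 0, 0.3, 0], [0.3, -0.1, 0, 0.3, 0], [0.3, -0.2, 0, 0, 0], [0.3, -0.2, 0, 0, 0], [0.3, 0, 0, 0, 0], [0.3, 0, 0, 0, 0]]]'

```text
t: 10.17
eef_pos: [473.9, -206.1, 213.3]
tcp_rot: [3.137, -0.002, -2.97]
ft_force: [-0.0, -0.1, 0.2]
opening: 0.704
```

```bash
python3 - <<'E'
from h import *
import pickle
c,st=wrist("pics/w6.png"); pickle.dump(c,open("w6.pkl","wb")); print(st["eef_pos"],st["tcp_rot"],st["ft_force"],st["joints"])
c=grab("scene","pics/s6.png")
cv2.imwrite("pics/s6c.png",cv2.resize(c["frame"][150:270,235:355,::-1],(600,600),interpolation=cv2.INTER_CUBIC))
E
```

```text
[ 473.91371146 -206.0549077   213.32984535] [ 3.13708566e+00 -1.60364910e-03 -2.97006598e+00] [-0.00886469 -0.13710144  0.21315547] [-0.53926456  0.34079496  1.82025976  0.00284399  0.98469564 -2.28316193]
```

View pics/w6.png

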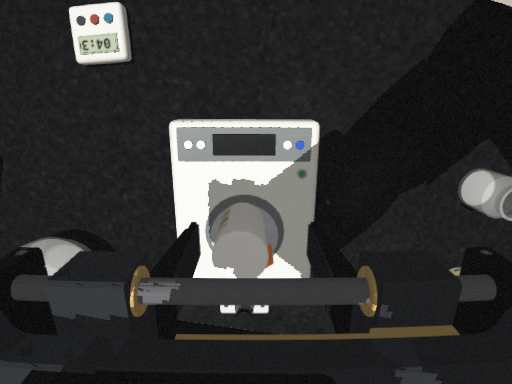

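View pics/s6c.png

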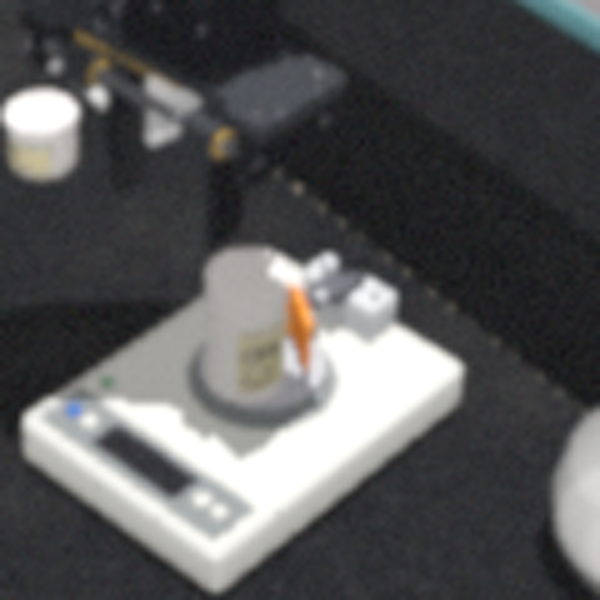

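```bash
python3 - <<'E'
import cv2
a=cv2.imread("pics/w6.png")
cv2.imwrite("pics/w6c.png",cv2.resize(a[180:285,195:295],(571,600),interpolation=cv2.INTER_CUBIC))
E
```

```text
(no output)
```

View pics/w6c.png

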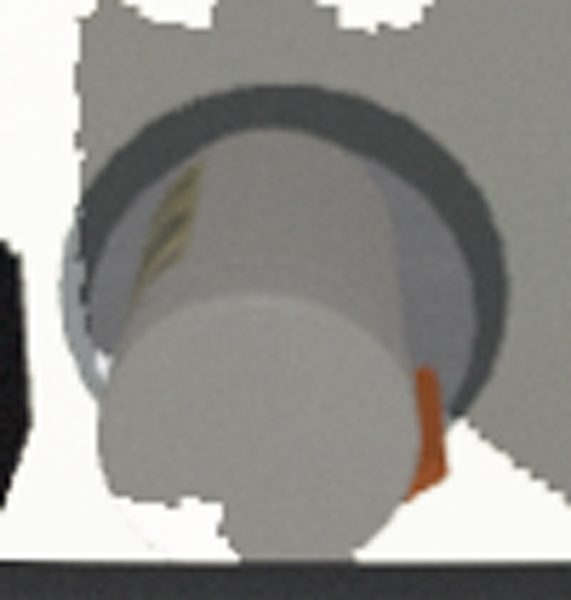

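```bash
python3 - <<'E'
from h import *
import pickle
c=pickle.load(open("w6.pkl","rb"))
k=600/105
f=lambda u,v,z:toplane(c,195+(u+.5)/k-.5,180+(v+.5)/k-.5,z)[:2]
a=.17;u=np.array([np.cos(a),np.sin(a)]);n=np.array([-np.sin(a),np.cos(a)])
from scipy.optimize import least_squares
P=np.array([f(*p,60) for p in((90,310),(105,265),(150,190),(275,128),(400,180),(440,222),(470,280),(475,320))])
r=least_squares(lambda q:np.hypot(*(P-q[:2]).T)-40,[541,-203]); print("pan",r.x,r.fun.round(1))
pan=r.x
for nm,L in(("lid",f(260,455,145)),("lidL",f(98,430,145)),("lidR",f(422,430,145)),("basefront",f(275,128,60))): print(nm,L,(L-pan)@u,(L-pan)@n)
E
```

```text
pan [ 543.2354325 -201.6867548] [-0.4 -1.7 -0.6  2.4 -0.7 -1.1 -0.6 -0.5]
lid [ 526.67844701 -205.99170727] -17.046634650275916 -1.441745880998752
lidL [ 526.6883483  -231.39481406] -21.33463337426356 -26.480336079721898
lidR [ 518.15600581 -181.96868751] -21.381951955137072 23.676823079241764
basefront [ 501.70950609 -210.0929272 ] -42.34949648717316 -1.2595416916984055
```

```bash
python3 - <<'E'
from h import *
import pickle
c=pickle.load(open("wrist0.pkl","rb")); im=cv2.imread("pics/wrist0.png").copy()
M=np.array(c["tool_from_camera"]); Mi=np.linalg.inv(M); c["R"]=Mi[:3,:3]; c["t"]=Mi[:3,3]
k=3
im=np.clip(im.astype(float)*2.5,0,255).astype(np.uint8)
im=cv2.resize(im,None,fx=k,fy=k,interpolation=cv2.INTER_CUBIC)
for s in(1,-1):
  for z,col in((0,(0,0,255)),(-38,(0,255,0)),(-60,(255,255,0)),(-78,(255,0,255))):
    pts=[proj(c,(x,s*y,z)) for x,y in((-10,47.5),(10,47.5),(10,59.5),(-10,59.5))]
    cv2.polylines(im,[(np.array(pts)*k+k/2).astype(int)],True,col,1)
    if s==1: print(z,np.round(pts,0).tolist())
cv2.imwrite("pics/f0.png",im[200*3:345*3,80*3:195*3])
cv2.imwrite("pics/f1.png",im[200*3:345*3,310*3:425*3])
E
```

```text
0 [[325.0, 255.0], [328.0, 226.0], [347.0, 226.0], [344.0, 255.0]]
-38 [[342.0, 290.0], [346.0, 256.0], [370.0, 256.0], [365.0, 290.0]]
-60 [[355.0, 319.0], [361.0, 281.0], [388.0, 280.0], [382.0, 319.0]]
-78 [[370.0, 350.0], [377.0, 308.0], [408.0, 307.0], [399.0, 349.0]]
```

View pics/f0.png

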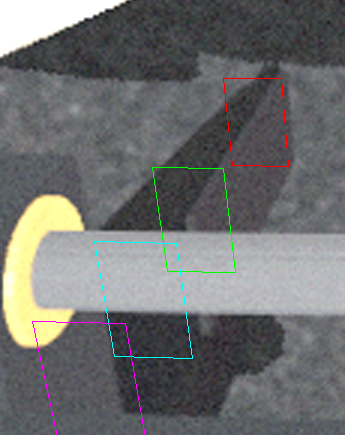

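View pics/f1.png

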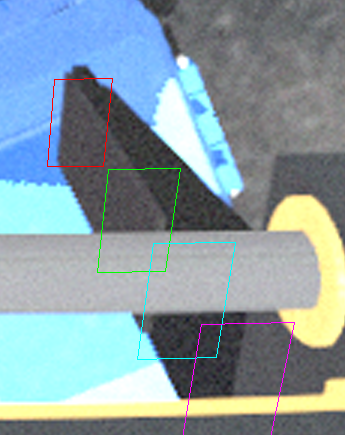

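>>> arm_command --deltas '[[[1, -0.08, -0.1, 0, 0], [1, -0.08, 0, 0, 0], [1, 0, 0, -0.4, 0], [1, 0, 0, -0.4, 0], [1, 0, 0, 0, 0], [1, 0, 0, 0, 0], [1, 0, 0, 0, 0]]]'

```text
t: 10.85
eef_pos: [457.9, -218.3, 131.9]
tcp_rot: [3.137, -0.002, -2.969]
ft_force: [0.2, -0.3, 0.6]
opening: 0.264
```

>>> arm_command --deltas '[[[1, 0, 0, -0.25, 0], [1, 0, 0, -0.25, 0], [1, 0, 0.02, 0, 0], [1, 0, 0, 0, 0], [1, 0, 0, 0, 0], [1, 0, 0, 0, 0], [1, 0, 0, 0, 0], [1, 0, 0, 0, 0]]]'

```text
t: 11.52
eef_pos: [463.2, -219.4, 94.0]
tcp_rot: [-3.134, 0.011, -2.968]
ft_force: [0.6, 0.5, 0.2]
opening: 0.006
```

```bash
python3 - <<'E'
from h import *
import pickle
c,st=wrist("pics/w7.png"); pickle.dump(c,open("w7.pkl","wb")); print(st["eef_pos"],st["tcp_rot"],st["ft_force"],st["joints"])
c=grab("scene","pics/s7.png")
cv2.imwrite("pics/s7c.png",cv2.resize(c["frame"][150:270,225:345,::-1],(600,600),interpolation=cv2.INTER_CUBIC))
E
```

```text
[ 463.20469664 -219.37808394   93.97456943] [-3.134303    0.01091094 -2.96830486] [0.63602843 0.51466045 0.22677561] [-0.57234308  0.49698607  1.96465315  0.00330838  0.66699472 -2.31897352]
```

View pics/w7.png

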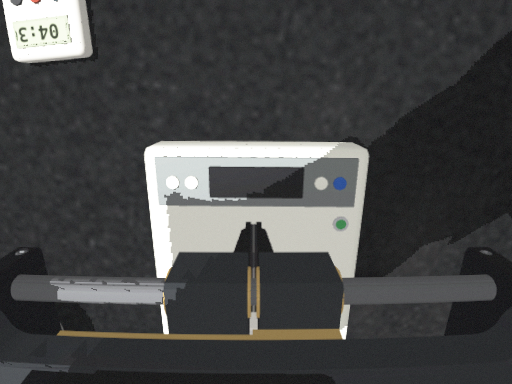

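View pics/s7c.png

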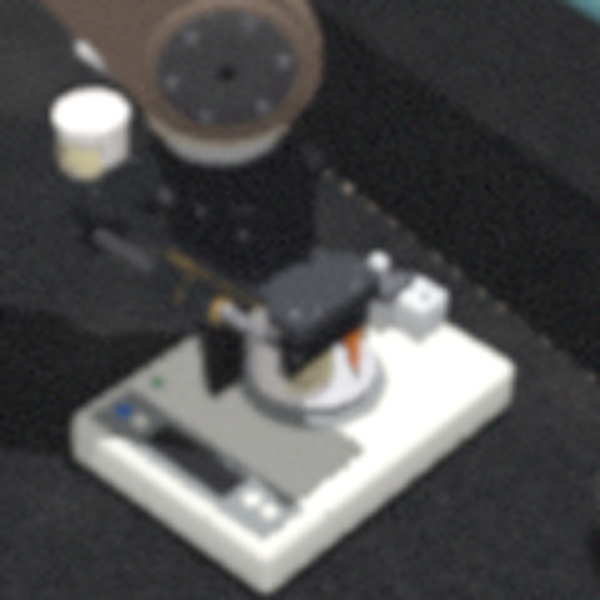

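>>> arm_command --deltas '[[[1, -0.03, 0.02, 0.1, 0], [1, -0.03, 0.02, 0.1, 0], [1, 0, 0, 0.1, 0], [1, 0, 0, 0.1, 0], [1, 0, 0, 0.1, 0], [1, 0, 0, 0, 0], [1, 0, 0, -0.25, 0], [1, 0, 0, -0.25, 0], [1, 0, 0, 0, 0], [1, 0, 0, 0, 0], [1, 0, 0, 0, 0]]]'

```text
t: 12.53
eef_pos: [455.3, -214.1, 102.6]
tcp_rot: [-3.131, 0.014, -2.968]
ft_force: [-0.7, -0.2, 0.1]
opening: 0.007
```

>>> arm_command --deltas '[[[1, 0, 0, -0.2, 0], [1, 0, 0, 0, 0], [1, 0, 0, 0.1, 0], [1, 0, 0, 0.1, 0], [1, 0, 0, 0, 0], [1, 0, 0, -0.2, 0], [1, 0, 0, 0, 0], [1, 0, 0, 0, 0]]]'

```text
t: 13.2
eef_pos: [458.2, -215.8, 93.8]
tcp_rot: [-3.124, 0.022, -2.968]
ft_force: [0.5, -0.8, -0.4]
opening: 0.004
```

>>> arm_command --deltas '[[[1, -0.01, 0.01, 0.1, 0], [1, 0, 0, 0.1, 0], [1, 0, 0, 0, 0], [1, 0, 0, -0.2, 0], [1, 0, 0, 0, 0], [1, 0, 0, 0.1, 0], [1, 0, 0, 0.1, 0], [1, 0, 0, 0, 0], [1, 0, 0, -0.2, 0], [1, 0, 0, 0, 0], [1, 0, 0, 0, 0]]]'

```text
t: 14.12
eef_pos: [458.9, -215.7, 104.5]
tcp_rot: [-3.119, 0.027, -2.967]
ft_force: [0.4, -0.3, 0.3]
opening: 0.003
```

Alternating slow rises with quick descents is tilting the fingertips slightly forward. That should make the tip touch the body below the wider lid, so I'll do it a little more.

>>> arm_command --deltas '[[[1, 0, 0, -0.2, 0], [1, 0, 0, 0, 0], [1, 0, 0, 0.1, 0], [1, 0, 0, 0.1, 0], [1, 0, 0, 0, 0], [1, 0, 0, -0.25, 0], [1, 0, 0, 0, 0], [1, 0, 0, 0.1, 0], [1, 0, 0, 0, 0], [1, 0, 0, -0.2, 0], [1, 0, 0, 0, 0], [1, 0, 0, 0, 0]]]'

```text
t: 15.12
eef_pos: [462.5, -217.8, 84.7]
tcp_rot: [-3.112, 0.035, -2.967]
ft_force: [-0.5, 0.4, 0.7]
opening: 0.004
```

>>> arm_command --deltas '[[[1, 0, 0, 0.1, 0], [1, 0, 0, 0.1, 0], [1, 0, 0, 0, 0], [1, 0, 0, -0.22, 0], [1, 0, 0, 0, 0], [1, 0, 0, 0.1, 0], [1, 0, 0, 0.1, 0], [1, 0, 0, 0, 0], [1, 0, 0, -0.22, 0], [1, 0, 0, 0, 0], [1, 0, 0, 0, 0]]]'

```text
t: 16.03
eef_pos: [464.6, -219.0, 92.7]
tcp_rot: [-3.107, 0.041, -2.966]
ft_force: [0.3, -0.4, 0.8]
opening: 0.001
```

>>> arm_command --deltas '[[[1, 0.03, 0.02, -0.04, 0], [1, 0.05, 0.02, -0.03, 0], [1, 0.05, 0.02, 0, 0], [1, 0.05, 0.01, 0, 0], [1, 0, 0, 0, 0], [1, 0, 0, 0, 0], [1, 0, 0, 0, 0]]]'

```text
t: 16.62
eef_pos: [485.7, -211.2, 87.7]
tcp_rot: [-3.105, 0.042, -2.965]
ft_force: [0.5, -0.1, -0.6]
opening: 0.002
```

>>> arm_command --deltas '[[[1, 0.02, 0.003, 0, 0], [1, 0.02, 0.003, 0, 0], [1, 0, 0, 0, 0], [1, 0, 0, 0, 0]]]'

```text
t: 16.95
eef_pos: [489.8, -210.6, 87.8]
tcp_rot: [-3.106, 0.042, -2.966]
ft_force: [0.2, 0.4, 0.0]
opening: 0.004
```

>>> arm_command --deltas '[[[1, 0.01, 0.002, 0, 0], [1, 0.01, 0.002, 0, 0], [1, 0.01, 0.002, 0, 0], [1, 0, 0, 0, 0], [1, 0, 0, 0, 0]]]'

```text
t: 17.37
eef_pos: [492.8, -210.0, 87.8]
tcp_rot: [-3.106, 0.041, -2.966]
ft_force: [-1.2, -0.2, -0.4]
opening: 0.005
```

>>> arm_command --deltas '[[[1, 0.01, 0.002, 0, 0], [1, 0.01, 0.002, 0, 0], [1, 0.01, 0.001, 0, 0], [1, 0.01, 0.002, 0, 0], [1, 0, 0, 0, 0], [1, 0, 0, 0, 0]]]'

```text
t: 17.87
eef_pos: [497.1, -209.2, 87.8]
tcp_rot: [-3.106, 0.041, -2.966]
ft_force: [-0.7, -0.8, 1.0]
opening: 0.005
```

```bash
python3 - <<'E'
from h import *
st=env.state(); print(st["eef_pos"],st["tcp_rot"],st["ft_force"],st["moment"])
c=grab("scene","pics/s8.png")
cv2.imwrite("pics/s8c.png",cv2.resize(c["frame"][150:270,225:345,::-1],(600,600),interpolation=cv2.INTER_CUBIC))
E
```

```text
[ 497.08997991 -209.23677155   87.75121236] [-3.10611136  0.04104643 -2.96598115] [-0.71183898 -0.76354472  0.95208108] [ 0.05523182  0.14439569 -0.00023392]
```

View pics/s8c.png

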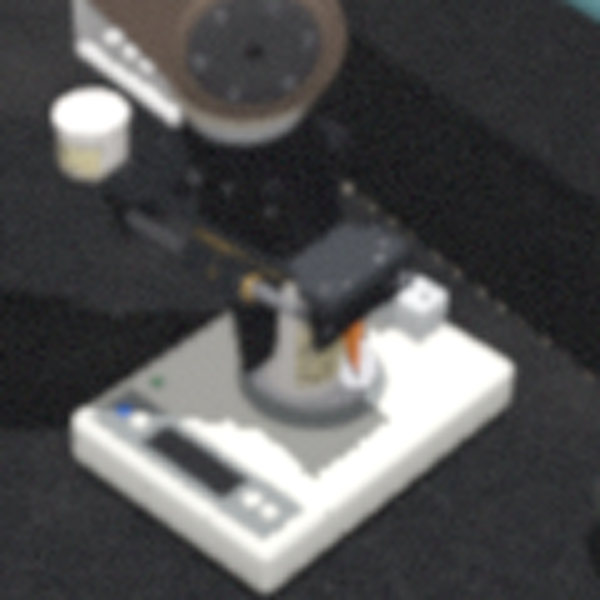

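>>> arm_command --deltas '[[[1, 0.01, 0.002, 0, 0], [1, 0.01, 0.002, 0, 0], [1, 0, 0, 0, 0]]]'

```text
t: 18.17
eef_pos: [499.2, -208.8, 87.8]
tcp_rot: [-3.106, 0.041, -2.966]
ft_force: [-0.8, -0.1, 0.5]
opening: 0.005
```

>>> arm_command --deltas '[[[1, 0.01, 0.002, 0, 0], [1, 0.01, 0.001, 0, 0], [1, 0, 0, 0, 0]]]'

```text
t: 18.42
eef_pos: [501.5, -208.5, 87.8]
tcp_rot: [-3.106, 0.041, -2.966]
ft_force: [-0.1, -0.8, 0.7]
opening: 0.006
```

>>> arm_command --deltas '[[[1, 0.005, 0.001, 0, 0], [1, 0.005, 0.001, 0, 0], [1, 0, 0, 0, 0]]]'

```text
t: 18.67
eef_pos: [502.4, -208.2, 87.7]
tcp_rot: [-3.106, 0.041, -2.966]
ft_force: [-1.0, -0.0, -0.5]
opening: 0.004
```

```bash
python3 - <<'E'
from h import *
st=env.state(); print(st["eef_pos"],st["tcp_rot"],st["ft_force"],st["moment"])
E
```

```text
[ 502.40775713 -208.16694121   87.71116767] [-3.10636081  0.0406202  -2.96597773] [-0.96805464 -0.03425335 -0.54256792] [0.01793086 0.20820548 0.0300111 ]
```

>>> arm_command --deltas '[[[1, 0.005, 0.001, 0, 0], [1, 0.005, 0.001, 0, 0], [1, 0, 0, 0, 0]]]'

```text
t: 18.92
eef_pos: [502.8, -207.7, 87.6]
tcp_rot: [-3.107, 0.039, -2.966]
ft_force: [-1.5, -0.1, 1.4]
opening: 0.008
```

>>> arm_command --deltas '[[[1, 0.005, 0.001, 0, 0], [1, 0.005, 0.001, 0, 0], [1, 0, 0, 0, 0]]]'

```text
t: 19.17
eef_pos: [503.1, -207.2, 87.5]
tcp_rot: [-3.108, 0.038, -2.966]
ft_force: [-3.1, 0.1, 1.5]
opening: 0.002
```

```bash
python3 - <<'E'
from h import *
st=env.state(); print(st["eef_pos"],st["tcp_rot"],st["ft_force"],st["moment"])
E
```

```text
[ 503.06773792 -207.24640424   87.48084307] [-3.10827825  0.03759232 -2.96593592] [-3.07297807  0.08022959  1.53167406] [0.07511758 0.47339767 0.02690748]
```

>>> arm_command --deltas '[[[1, 0.005, 0, 0, 0], [1, 0.005, 0, 0, 0]]]'

```text
t: 19.33
eef_pos: [503.5, -207.0, 87.4]
tcp_rot: [-3.109, 0.036, -2.966]
ft_force: [-5.1, 0.4, 2.9]
opening: 0.005
```

>>> arm_command --deltas '[[[1, 0.005, 0, 0, 0], [1, 0.005, 0, 0, 0]]]'

```text
t: 19.5
eef_pos: [503.6, -206.7, 87.3]
tcp_rot: [-3.11, 0.034, -2.966]
ft_force: [-5.9, 0.2, 3.9]
opening: 0.004
```

```bash
python3 - <<'E'
from h import *
st=env.state(); print(st["eef_pos"],st["tcp_rot"],st["ft_force"],st["moment"])
E
```

```text
[ 503.61057976 -206.68472134   87.2928669 ] [-3.11030648  0.03437348 -2.9658199 ] [-5.92952788  0.23961489  3.9240165 ] [ 9.78469920e-02  1.13669903e+00 -1.06079205e-03]
```

>>> arm_command --deltas '[[[1, 0.005, 0, 0.002, 0], [1, 0.005, 0, 0.002, 0]]]'

```text
t: 19.67
eef_pos: [503.7, -206.3, 87.5]
tcp_rot: [-3.112, 0.032, -2.966]
ft_force: [-5.6, -0.5, 1.8]
opening: 0.005
```

```bash
python3 - <<'E'
from h import *
st=env.state(); print(st["eef_pos"],st["tcp_rot"],st["ft_force"],st["moment"])
E
```

```text
[ 503.66763003 -206.29710876   87.50627765] [-3.11170196  0.03226608 -2.96576664] [-5.59200475 -0.49578981  1.84095962] [ 0.17307417  0.99656448 -0.08192873]
```

>>> arm_command --deltas '[[[1, 0.008, -0.004, 0.001, 0], [1, 0.008, -0.004, 0.001, 0]]]'

```text
t: 19.83
eef_pos: [503.8, -206.4, 87.4]
tcp_rot: [-3.114, 0.029, -2.966]
ft_force: [-6.9, 1.5, 3.9]
opening: 0.009
```

```bash
python3 - <<'E'
from h import *
st=env.state(); print(st["eef_pos"],st["tcp_rot"],st["ft_force"],st["moment"])
E
```

```text
[ 503.77986319 -206.41918312   87.41933945] [-3.11392323  0.02903405 -2.96567938] [-6.90890105  1.53543982  3.91713407] [ 0.18745727  1.35616854 -0.03310893]
```

>>> arm_command --deltas '[[[1, 0.01, -0.002, 0.001, 0], [1, 0.01, -0.002, 0.001, 0], [1, 0.01, -0.002, 0.001, 0]]]'

```text
t: 20.08
eef_pos: [504.1, -206.0, 87.4]
tcp_rot: [-3.118, 0.023, -2.966]
ft_force: [-9.2, 1.5, 4.7]
opening: 0.003
```

```bash
python3 - <<'E'
from h import *
st=env.state(); print(st["eef_pos"],st["tcp_rot"],st["ft_force"],st["moment"])
E
```

```text
[ 504.09807481 -205.9878558    87.42273311] [-3.11764153  0.02334042 -2.96551798] [-9.21070619  1.48695445  4.67978807] [ 0.11559945  1.42264243 -0.08555669]
```

>>> arm_command --deltas '[[[1, 0.009, -0.003, 0.002, 0], [1, 0.009, -0.003, 0.002, 0], [1, 0.009, -0.003, 0.002, 0]]]'

```text
t: 20.33
eef_pos: [504.1, -205.8, 87.7]
tcp_rot: [-3.121, 0.018, -2.965]
ft_force: [-8.6, 1.2, 3.4]
opening: 0.004
```

```bash
python3 - <<'E'
from h import *
st=env.state(); print(st["eef_pos"],st["tcp_rot"],st["ft_force"],st["moment"])
E
```

```text
[ 504.14516905 -205.8164417    87.73886524] [-3.12130127  0.01778407 -2.96539633] [-8.61755925  1.22841316  3.4482106 ] [ 0.14437021  1.30688402 -0.06579716]
```

>>> arm_command --deltas '[[[1, 0.009, -0.003, 0.002, 0], [1, 0.009, -0.003, 0.002, 0], [1, 0.009, -0.003, 0.002, 0]]]'

```text
t: 20.58
eef_pos: [504.1, -205.7, 88.0]
tcp_rot: [-3.125, 0.012, -2.965]
ft_force: [-8.0, 0.0, 4.5]
opening: 0.005
```

```bash
python3 - <<'E'
from h import *
st=env.state(); print(st["eef_pos"],st["tcp_rot"],st["ft_force"],st["moment"])
c=grab("scene","pics/s9.png")
cv2.imwrite("pics/s9c.png",cv2.resize(c["frame"][150:270,225:345,::-1],(600,600),interpolation=cv2.INTER_CUBIC))
E
```

```text
[ 504.12868566 -205.65595016   87.99596217] [-3.12505269  0.01216138 -2.96531789] [-7.99794276  0.02238872  4.51261139] [ 0.14031441  1.24684185 -0.05411108]
```

View pics/s9c.png

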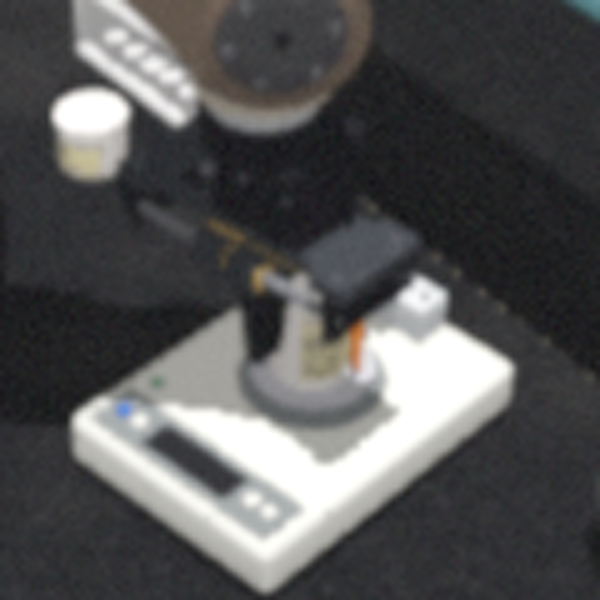

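>>> arm_command --deltas '[[[1, 0.009, -0.004, 0.003, 0], [1, 0.009, -0.004, 0.003, 0], [1, 0.009, -0.004, 0.003, 0]]]'

```text
t: 20.88
eef_pos: [504.1, -205.7, 88.4]
tcp_rot: [-3.129, 0.006, -2.965]
ft_force: [-8.8, 1.7, 3.0]
opening: 0.002
```

>>> arm_command --deltas '[[[1, -0.004, -0.001, 0, 0], [1, -0.006, -0.001, 0, 0], [1, -0.01, -0.002, 0, 0], [1, -0.02, -0.003, 0, 0], [1, -0.04, -0.006, 0, 0], [1, -0.1, -0.017, 0, 0], [1, -0.1, -0.017, 0, 0], [1, 0, 0, 0, 0], [1, 0, 0, 0, 0]]]'

```text
t: 21.63
eef_pos: [474.5, -211.3, 88.6]
tcp_rot: [-3.127, 0.009, -2.965]
ft_force: [0.8, -0.4, 0.4]
opening: 0.004
```

Next I rise and view the tub from the side, as in the earlier view w4.

>>> arm_command --deltas '[[[1, -0.05, 0, 0.2, 0], [1, 0, 0, 0.3, 0], [1, 0, 0, 0.3, 0], [1, 0, 0.1, 0.3, 0], [1, 0, 0.25, 0.1, 0], [1, 0, 0.25, 0, 0], [1, 0.1, 0.25, 0, 0], [1, 0.1, 0.2, 0, 0], [1, 0.1, 0.1, 0, 0], [1, 0, 0, 0, 0], [1, 0, 0, 0, 0], [1, 0, 0, 0, 0]]]'

```text
t: 22.63
eef_pos: [498.7, -92.7, 216.2]
tcp_rot: [-3.126, 0.014, -2.97]
ft_force: [-0.8, -0.1, 0.1]
opening: 0.007
```

```bash
python3 - <<'E'
from h import *
import pickle
c,st=wrist("pics/w10.png"); pickle.dump(c,open("w10.pkl","wb")); print(st["eef_pos"],st["tcp_rot"],st["ft_force"])
t=grab("top","pics/t10.png"); s=grab("scene","pics/s10.png")
cv2.imwrite("pics/t10c.png",cv2.resize(t["frame"][145:240,270:360,::-1],(540,570),interpolation=cv2.INTER_CUBIC))
cv2.imwrite("pics/s10c.png",cv2.resize(s["frame"][150:270,225:345,::-1],(600,600),interpolation=cv2.INTER_CUBIC))
E
```

```text
[498.73239974 -92.73552219 216.218872  ] [-3.12585619  0.01424109 -2.96970666] [-0.75808873 -0.14110139  0.08106322]
```

View pics/w10.png

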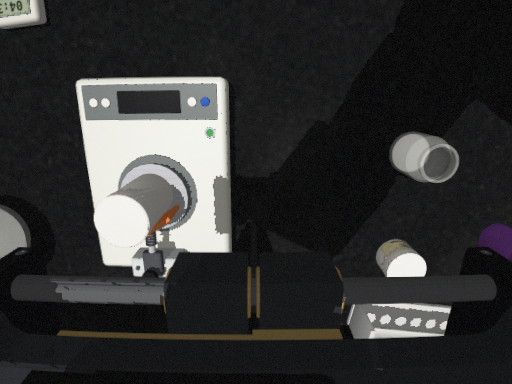

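View pics/t10c.png

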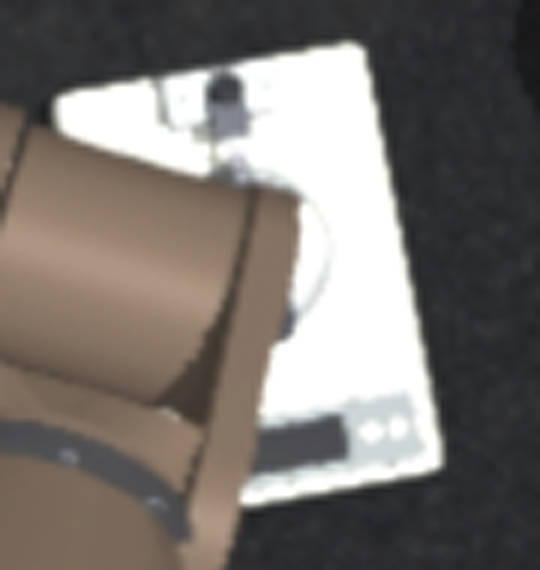

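View pics/s10c.png

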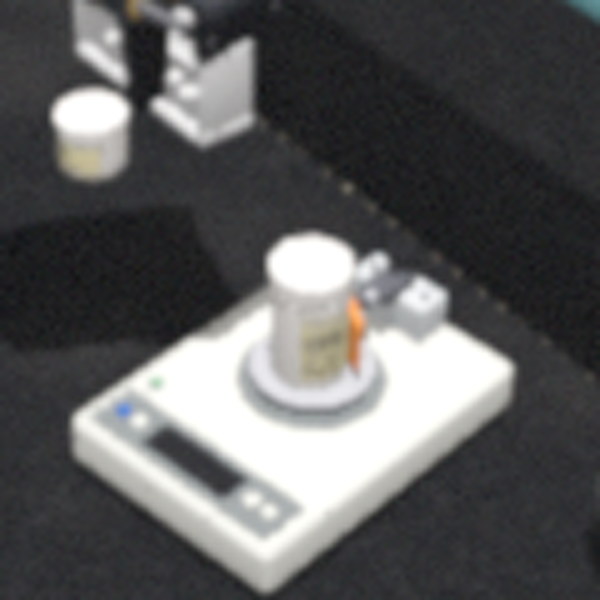

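>>> arm_command --deltas '[[[1, -0.1, -0.1, 0.1, 0], [1, -0.1, -0.2, 0.1, 0], [1, -0.1, -0.25, 0.1, 0], [1, 0, -0.25, 0.1, 0], [1, 0, -0.25, 0, 0], [1, 0, -0.1, 0, 0], [1, 0, 0, 0, 0], [1, 0, 0, 0, 0], [1, 0, 0, 0, 0]]]'

```text
t: 23.53
eef_pos: [463.2, -215.7, 256.9]
tcp_rot: [-3.127, 0.011, -2.977]
ft_force: [0.0, 0.1, 0.2]
opening: 0.004
```

```bash
python3 - <<'E'
from h import *
import pickle
c,st=wrist("pics/w11.png"); pickle.dump(c,open("w11.pkl","wb")); print(st["eef_pos"],st["tcp_rot"],st["ft_force"])
E
```

```text
[ 463.20363987 -215.68147745  256.87308042] [-3.1274428   0.01132632 -2.97744923] [0.0435762  0.09914813 0.19429302]
```

View pics/w11.png

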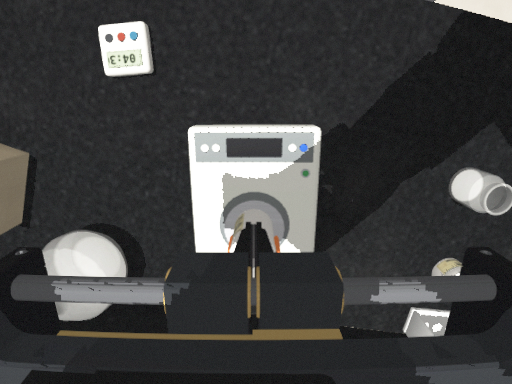

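>>> arm_command --deltas '[[[0, -0.1, -0.02, 0, 0], [0, -0.2, -0.02, 0, 0], [0, -0.2, 0, 0, 0], [0, 0, 0, 0, 0], [0, 0, 0, 0, 0], [0, 0, 0, 0, 0], [0, 0, 0, 0, 0], [0, 0, 0, 0, 0], [0, 0, 0, 0, 0], [0, 0, 0, 0, 0]]]'

```text
t: 24.42
eef_pos: [411.1, -214.1, 255.8]
tcp_rot: [-3.129, 0.01, -2.969]
ft_force: [-0.4, -0.6, 0.2]
opening: 0.652
```

```bash
python3 - <<'E'
from h import *
import pickle
c,st=wrist("pics/w12.png"); pickle.dump(c,open("w12.pkl","wb")); print(st["eef_pos"],st["tcp_rot"],st["opening"])
print(proj(c,(543,-202,60)))
a=cv2.imread("pics/w12.png")
cv2.imwrite("pics/w12c.png",cv2.resize(a[195:287,200:310],(770,644)[:2],interpolation=cv2.INTER_CUBIC)[:600])
E
```

```text
[ 411.11808613 -214.13669573  255.82482756] [-3.1292846   0.01008467 -2.96858069] 0.6517485321313896
(np.float64(245.2639530481726), np.float64(262.9410561745673))
```

View pics/w12.png

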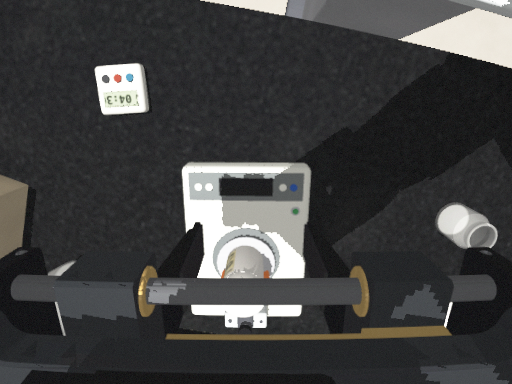

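View pics/w12c.png

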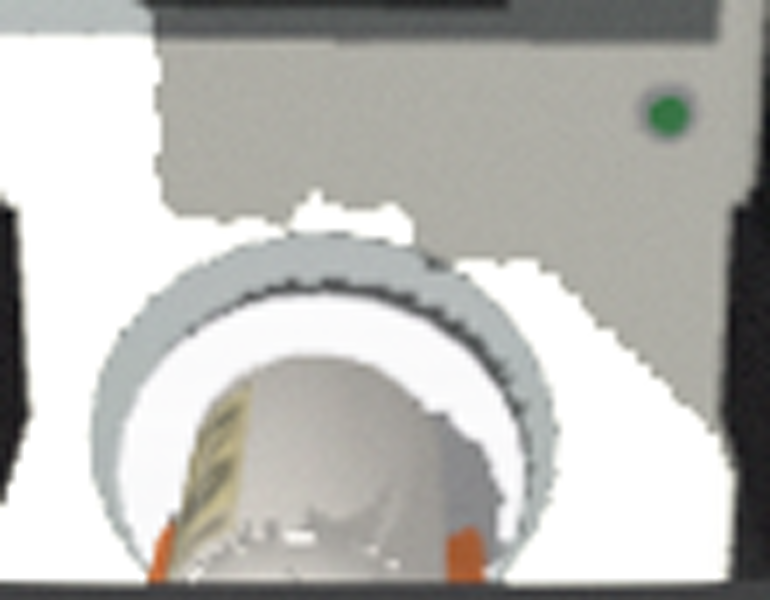

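```bash
python3 - <<'E'
from h import *
import pickle
from scipy.optimize import least_squares
c=pickle.load(open("w12.pkl","rb")); k=7
f=lambda u,v,z:toplane(c,200+(u+.5)/k-.5,195+(v+.5)/k-.5,z)[:2]
a=.17;u=np.array([np.cos(a),np.sin(a)]);n=np.array([-np.sin(a),np.cos(a)])
def fit(pp,z,R):
    P=np.array([f(*p,z) for p in pp]); r=least_squares(lambda q:np.hypot(*(P-q[:2]).T)-R,[541,-203]); print(r.x,r.fun.round(1)); return r.x
pan=fit([(118,470),(124,430),(145,385),(185,340),(250,303),(321,292),(390,304),(440,330),(490,375),(518,420),(525,480)],59.7,40)
b=fit([(312,354),(262,368),(225,395),(370,370),(410,397)],59.7,24.3)
print("rel",(b-pan)@u,(b-pan)@n)
# V ends: bodies vs cheeks front-face columns
for p in((160,530),(467,530)): print((f(*p,106)-pan)@n)
# panel mid line
c2=pickle.load(open("w10.pkl","rb"))
for nm,cc,uu,vv in(("lid w10",c2,124,219),): 
    L=toplane(cc,uu,vv,145)[:2]; print(nm,L,(L-pan)@u,(L-pan)@n)
E
python3 - <<'E'
import cv2
a=cv2.imread("pics/w10.png")
cv2.imwrite("pics/w10c.png",cv2.resize(a[145:265,85:205],(600,600),interpolation=cv2.INTER_CUBIC))
E
```

```text
[ 543.04972317 -201.54573784] [ 0.2 -0.  -0.3 -0.2  0.2  0.3  0.1 -0.3 -0.2  0.4 -0.2]
[ 541.07199421 -202.88368285] [ 0.7 -0.  -0.4 -0.3 -0.2]
rel -2.1755762200280993 -0.984061385089291
-26.444396119732936
26.773489819097843
lid w10 [ 534.83788547 -200.42279135] -7.903479427556372 2.496056950265357
```

View pics/w10c.png

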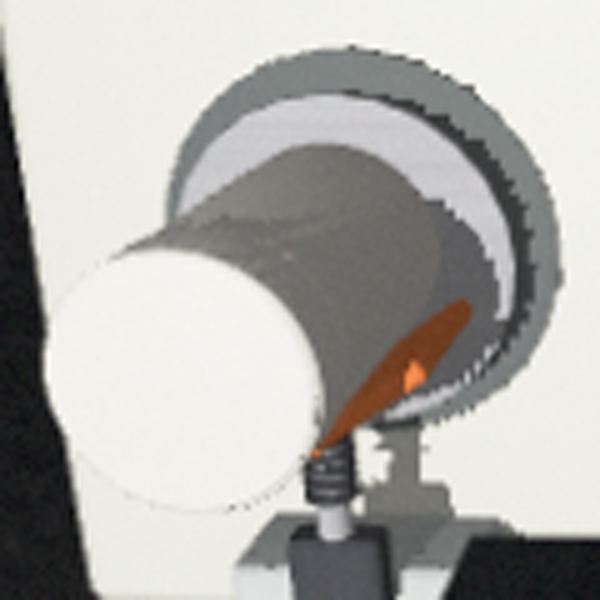

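```bash
python3 - <<'E'
from h import *
import pickle
from scipy.optimize import least_squares
c=pickle.load(open("w10.pkl","rb")); k=5
f=lambda u,v,z:toplane(c,85+(u+.5)/k-.5,145+(v+.5)/k-.5,z)[:2]
a=.17;u=np.array([np.cos(a),np.sin(a)]);n=np.array([-np.sin(a),np.cos(a)])
def fit(pp,z,R):
    P=np.array([f(*p,z) for p in pp]); r=least_squares(lambda q:np.hypot(*(P-q[:2]).T)-R,[541,-203]); print(r.x,r.fun.round(1)); return r.x
pan=fit([(178,215),(205,165),(250,120),(300,99),(340,94),(400,108),(460,152),(500,210),(515,265),(513,305)],59.7,40)
b=fit([(325,143),(285,152),(360,149),(395,172),(420,200),(437,235),(440,260)],59.7,24.3)
L=fit([(45,360),(322,390),(184,248),(180,512),(290,305),(70,290),(85,455),(285,475)],145,25.5)
print("base",(b-pan)@u,(b-pan)@n,"lid",(L-pan)@u,(L-pan)@n)
E
```

```text
[ 544.30829512 -201.4028823 ] [ 0.1 -1.2 -0.6  0.1  0.7  0.8 -0.2 -0.5 -0.4 -0.5]
[ 539.92233855 -204.41293625] [ 0.3 -0.1  0.3 -0.4 -0.4  0.2  0.4]
[ 537.252254  -202.8751166] [-0.5 -0.5 -0.4  0.4  0.1 -0.7 -0.6 -1.3]
base -4.831979985528853 -2.224636886883976 lid -7.203402696239508 -0.25725408652288384
```

>>> arm_command --deltas '[[[0, 0.1, -0.04, -0.1, 0], [0, 0.1, -0.04, -0.1, 0], [0, 0.05, 0, -0.1, 0], [0, 0, 0, 0, 0], [0, 0, 0, 0, 0], [0, 0, 0, 0, 0]]]'

```text
t: 24.97
eef_pos: [437.9, -222.3, 223.1]
tcp_rot: [-3.13, 0.009, -2.968]
ft_force: [-0.0, 0.2, -0.4]
opening: 0.999
```

```bash
python3 - <<'E'
from h import *
import pickle
c,st=wrist("pics/w13.png"); pickle.dump(c,open("w13.pkl","wb")); print(st["eef_pos"],st["tcp_rot"],st["opening"])
a=cv2.imread("pics/w13.png")
cv2.imwrite("pics/w13c.png",cv2.resize(a[200:290,195:310],(766,600),interpolation=cv2.INTER_CUBIC))
c,st=wrist("pics/w14.png")
E
```

```text
[ 437.93146094 -222.29171894  223.05347064] [-3.13039223  0.00893949 -2.96795206] 0.9988529433342412
```

View pics/w13c.png

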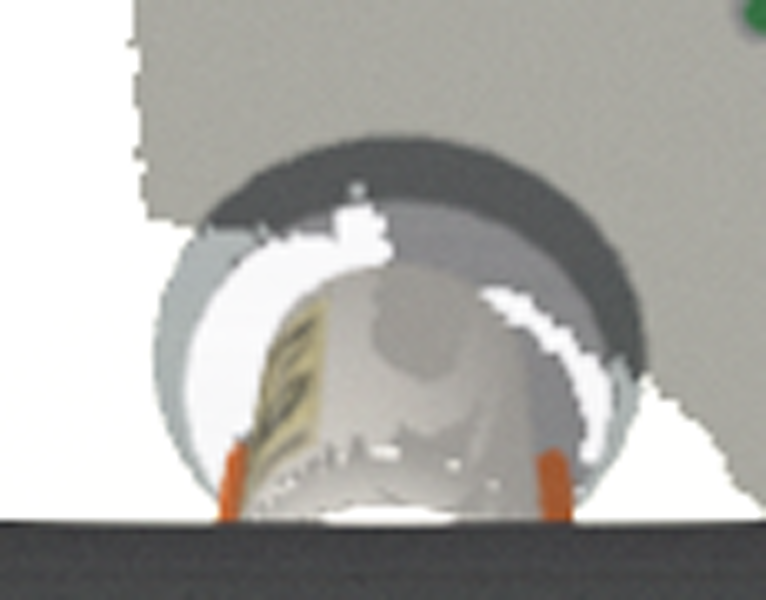

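The tub is centred. In this crop the pan spans columns 183–612 (middle 397), the base spans about 265–530 (middle about 397), and the cheek tips are at 222 and 572 (middle 397). I'll back off a little further and hand in.

>>> arm_command --deltas '[[[0, 0, 0, 0.1, 0], [0, 0, 0, 0.2, 0], [0, 0, 0, 0.1, 0], [0, 0, 0, 0, 0], [0, 0, 0, 0, 0], [0, 0, 0, 0, 0]]]'

```text
t: 25.57
eef_pos: [436.7, -222.0, 266.3]
tcp_rot: [-3.128, 0.011, -2.969]
ft_force: [-0.4, -0.0, -0.1]
opening: 0.999
```

```bash
python3 - <<'E'
from h import *
s=env.state(); print(s["t"],s["eef_pos"],s["ft_force"],abs(s["qvel"]).max())
print(env.job_done())
E
```

```text
25.5667 [ 436.6814546  -221.98595581  266.25484577] [-0.42615017 -0.01999721 -0.05931344] 0.009535884520004367
the job is handed in; nothing more can be done
None
```

I set the tall white tub on the front of the pan, about 17 mm ahead of its centre, with roughly 4 N at touch-down. I then slid it straight back into the V with closed fingertips. The wrist read 6–9 N for about a second, which is roughly 8 N on the stop. I backed off slowly and handed the job in at 25.6 s.

**Last checks**
- **Position:** the tub stands upright in the V, 2–7 mm in front of the pan's centre across the views.
- **Sideways:** the final on-axis view puts it within about 0.5 mm of the middle line. Two earlier views disagreed, giving base readings of −1.0 and −2.2 mm and a lid reading of −0.3 mm. All are inside the 3 mm limit, and I trusted the on-axis view.
- **Force and bystanders:** the wrist force is about zero after backing away. None of the bystanders looked moved in the views I took, but I did not measure their positions.

**Push contact:** during the push the fingers' forward lean shrank from 0.041 to 0.006 rad. By the end they may have touched the wider lid as well as the low body. I saw no tipping.

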